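Seat a solder pallet on its locating pins and swing the clamp over it

ROBOT

A 6-joint arm with a two-finger parallel gripper is mounted at the origin on the work surface. World frame = base frame: x ahead of the robot, y to its left, z up, the work surface at z = 0. Lengths are in m, angles in rad, forces in N, time in s.
With the tool pointing down it reaches from about 0.35 to 0.975 m from the base axis. Payload 4.9 kg.
Tool frame: the origin (TCP) lies at the very end of the fingers, on their centre line; the grasp point (between the pads) lies 19 mm behind it; z points along the fingers, y is the line along which they close (so a half turn about z gives the same grasp; the last joint's range is limited). The gripper opens to 85 mm and grips with 20 to 120 N. Pads are 22 mm wide; open, the fingers measure 114 mm over their backs; the gripper's body (76 mm by 85 mm) begins 54 mm behind the grasp point. The pads swing forward as they close: fully open they stand 13 mm farther back than shut.
Start: joints at [1.108, 0.053, 1.613, -0, 1.476, -0.119], TCP at [0.211, 0.588, 0.231] pointing down, gripper open.
Joint ranges: [-3.01, 3.01], [-1.01, 2.22], [0.06, 2.58], [-1.02, 4.17], [0.09, 2.62], [-3.14, 3.14]. Speed limits (rad/s): [2.57, 2.57, 3.14, 3.14, 3.14, 3.14].

INTERFACE

Orientations are given as a rotation vector (axis times angle).
In Python, from station import ctrl gives the robot as it stands. The module is installed in compiled form; this text tells all that it offers.
- The arm moves only by the tool jog_arm, never from a script. Its argument "steps" is a list of rows, each an object with "delta_rot": the turn, a rotation vector about the tool's x, y, z in degrees, a list of three; "linear": the shift along the tool's x, y, z in m, a list of three; "grip": the finger opening in m, from 0 to 0.0854. In form: [{"delta_rot": [rx, ry, rz], "linear": [x, y, z], "grip": grip}, ...]. A call has 1 to 10 rows; each row shifts and turns the commanded pose from where the row before left it, along the tool's axes as they then stand; what a row does not reach is not made up. A row lasts 1/10 s, in which the tool goes at most 50 mm and 8.59 degrees, less where a joint would pass 70% of its speed; a pose out of reach is approached as far as the arm can. A call with a gripper value outside its range is refused whole. The fingers move at their own pace and stop on an object; "newtons" is the grip in N (left out, the last holds). Time passes only in rows, so rows that do not move let the fingers close. It gives the time, the measured TCP pose, the force, the opening and the grip force at its end, in the units of the state.
- ctrl.get_obs(): the state, without advancing time (a new reading comes with each control period).
- ctrl.get_image(name): name is "side" or "top" or "wrist"; returns (picture, depth): 480x640x3 uint8, red, green, blue; 480x640 float32, m along the optical axis (not along the pixel's ray), 0 where there is no reading.
- ctrl.camera_info(name): a dict with "camera_matrix" (3x3 intrinsics, pixels), "distortion" ([k1, k2, p1, p2, k3] as OpenCV has them; the pictures are not rectified), "R" (3x3) and "t" (3): a world point X has camera coordinates R X + t; the wrist camera has in their place "T_tool_cam" (4x4, takes a point from camera to tool coordinates, whose origin is the TCP and whose axes are the flange's). Camera axes: x right, y down, z forward; pixel columns grow to the right and rows downward; lengths in m; the calibration is good to about 2 mm. A picture is of the moment at which its call begins: read the wrist's pose just before it. camera_info takes no time and is no camera call.
- ctrl.finish_job(): hands the job in; it is judged then, once.
The state is a dict: "t": time; "q": joint angles; "dq": joint speeds; "effort": joint torques, N m; "tool_pos": TCP position; "tool_rot": TCP orientation; "contact_force": force on the tool from outside, world axes, zero at the start; "wrist_torque": the same for the moment, N m; "opening": finger opening in m; "grip_force": force on a finger pad.
Only numpy, scipy, OpenCV 4.12 (cv2) and the standard library are available. Lean on these libraries where they do the work, as an engineer would, in place of code of your own. Each camera call takes 0.05 s, during which the arm holds its last target. There are 200 camera calls.

TASK

Push the black solder pallet along the aluminium plate until it sits fully against all three steel locating pins, the two beyond its far edge and the one at its left side as the robot sees it; then push the orange swing clamp round to its stop so that it reaches over the pallet's rim. Do it all by pushing with the fingertips: keep the pallet flat on the plate, never lift it, do not touch the circuit board or its components, and leave the spool, bottle, bin and tweezers where they are.

Things in the scene. Friction and masses are not known exactly. Their poses are not given: they have to be found in the camera images.
- plate: Aluminium tooling plate screwed to the bench, 240 mm (its x) by 340 mm (its y), 10 mm thick, with rows of small dark tapped holes. Origin: centre of its underside, at bench level. Its +x points away from the robot (far), its +y to the left, turned by up to 17 degrees. A pallet against all three pins has its origin at (30, 0, 10) mm in this frame, squared with the plate.
- pin_far_left (a point): Top centre of the far left locating pin: upright steel, polished, 10 mm diameter, 15 mm tall above the plate's top. Plate frame (95, 30, 25) mm.
- pin_far_right (a point): Top centre of the far right locating pin, the same kind. Plate frame (95, -50, 25) mm.
- pin_left (a point): Top centre of the locating pin at the pallet's left side, the same kind. Plate frame (30, 85, 25) mm.
- pallet: Loose black flat frame, 120 mm (its x) by 160 mm (its y) by 12 mm thick, lying on the plate, 0.25 to 0.45 kg. Origin: centre of its underside. Its axes are the plate's, turned by up to 11 degrees at the start; it starts 20 to 45 mm short of the far pins and 10 to 32 mm short of the left one. Push it anywhere on its outer sides. It slides with 2 to 3 N of friction and stays where it is left.
- board: Green circuit board, 79 by 119 mm, fixed in the pallet's middle, 20 mm in from its edges, with blue capacitors, a yellow transformer, a heat sink and a white connector that stand up to 34 mm above the pallet's underside. Origin: centre of its underside, 8 mm above the pallet's origin. Not to be touched.
- clamp (a joint): Angle of the orange swing clamp, rad. 0: open, its bar points along the plate's -x (to the robot), beside the pallet. It grows anticlockwise seen from above, to the stop at 1.57: closed, the bar points along the plate's -y, its end 12 mm over a seated pallet's rim. Starts between 0 and 0.5. Light friction (2 N at 30 mm from the pivot); stays where it is left.
- clamp_pivot (a point): The clamp's pivot axis at the bar's underside: plate frame (-5, 115, 24.5) mm, on a post of 9 mm radius. The bar is 16 mm wide, 12 mm thick (24.5 to 36.5 mm above the bench, 2.5 mm above the pallet's top) and reaches 47 mm from the pivot; a screw head 8 mm in radius stands 5 mm above it. A thin stop pin stands at plate (6.5, 97) mm, 30 mm above the bench.
- clamp_tip (a point): Middle of the free end face of the orange clamp bar, 47 mm from the pivot, at half the bar's thickness (30.5 mm above the bench).
- spool: Standing solder spool with black flanges, 54 mm diameter, 52 mm tall, on the bench by the plate. Origin: centre of its underside. Leave alone.
- flux: Small amber bottle with a white cap, 38 mm diameter, 85 mm tall, on the bench by the plate. Origin: centre of its underside. Leave alone.
- bin: Red open parts bin, 150 mm (its x) by 110 mm by 77 mm tall, on the bench to the left of the plate. Origin: centre of its underside. Leave alone.
- tweezers: Steel tweezers lying on the bench to the right of the plate, about 120 mm long (its x), 14 mm wide, 8 mm high. Origin: middle, at bench level. Leave alone.
There are look-alikes about, which are no part of the job. Of the things that look like the pallet, the smallest one is meant.

How it is judged:
By the outcome, as a careful person would: the job done as asked, in the order asked, and still so for the second after the job is handed in, with the robot touching nothing.
It also fails if it takes over 61 s, if anything falls off the work surface, if the arm or the gripper's body presses on something with over 40 N, if the wrist force passes 120 N, or if a joint passes its speed limit or range.

## Working session

There is one attempt and no reset: what is moved stays moved. The work goes in short steps, Python scripts to look and compute and a tool call to move; the robot and the scene stay as the last step left them, time stands still between calls to the robot, and variables do not carry over. Pictures are saved under pics/ and viewed, at most 13 in all, crops included, and the job is handed in when it is done.

Besides the shell and the picture viewer there is one more tool, called as name(argument=value, ...) on one line, values as JSON. jog_arm: Moves the arm, as the interface text tells. Its arguments: {"type":"object","properties":{"steps":{"type":"array"},"newtons":{"type":"number"}},"required":["steps"]}

```bash
mkdir -p pics; python3 - <<'E'
from station import ctrl
import cv2,numpy as np
o=ctrl.get_obs();print(o['t'],o['tool_pos'],o['tool_rot'],o['contact_force'],o['opening'])
for n in ['top','side']:
    im,d=ctrl.get_image(n);cv2.imwrite(f'pics/{n}0.png',im[:,:,::-1]);np.save(f'{n}0.npy',d)
    i=ctrl.camera_info(n);print(n,i)
print(ctrl.camera_info('wrist'))
E
```

```text
0.0 [0.21037112 0.58787589 0.2300711 ] [-5.37240272e-01 -3.09469704e+00  3.05473611e-03] [ 0.14339189 -0.61559307 -0.55569174] 0.08556650422118008
top {'camera_matrix': array([[520.29975277,   0.        , 317.33559477],
       [  0.        , 520.29975277, 234.53889653],
       [  0.        ,   0.        ,   1.        ]]), 'distortion': array([-0.1364689,  0.       ,  0.       ,  0.       ,  0.       ]), 'R': array([[ 0.0230036 , -0.99973438,  0.00141289],
       [-0.9872397 , -0.0229388 , -0.15758042],
       [ 0.15757098,  0.00223006, -0.98750515]]), 't': array([0.1112663 , 0.50793012, 1.10422268])}
side {'camera_matrix': array([[462.67112749,   0.        , 313.41080236],
       [  0.        , 462.67112749, 241.62078343],
       [  0.        ,   0.        ,   1.        ]]), 'distortion': array([0.00125069, 0.        , 0.        , 0.        , 0.        ]), 'R': array([[ 0.97795716, -0.20879872,  0.00169786],
       [-0.10822855, -0.51383372, -0.85103554],
       [ 0.17856754,  0.83209255, -0.52510535]]), 't': array([-0.48508811,  0.1381515 ,  1.0010289 ])}
{'camera_matrix': array([[432.91196542,   0.        , 319.73179067],
       [  0.        , 432.91196542, 233.53846369],
       [  0.        ,   0.        ,   1.        ]]), 'distortion': array([-0.02755128,  0.        ,  0.        ,  0.        ,  0.        ]), 'T_tool_cam': array([[ 1.42183039e-04, -9.52600046e-01, -3.04225464e-01,
         7.70359533e-02],
       [ 9.99999961e-01,  2.08682440e-04, -1.86072092e-04,
         5.34649126e-05],
       [ 2.40738795e-04, -3.04225425e-01,  9.52600038e-01,
        -1.41677481e-01],
       [ 0.00000000e+00,  0.00000000e+00,  0.00000000e+00,
         1.00000000e+00]])}
```

View pics/top0.png

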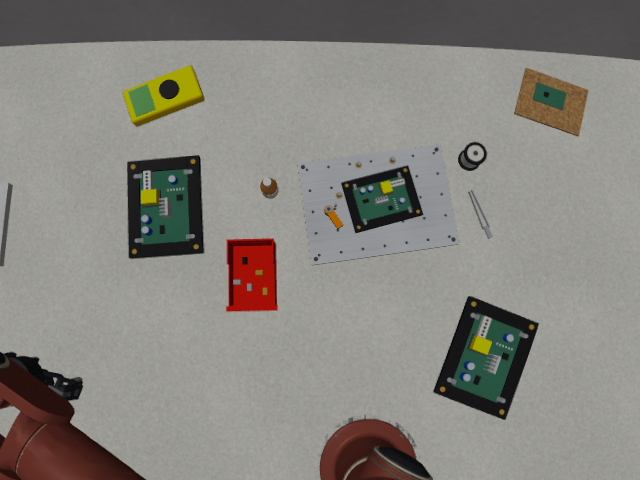

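View pics/side0.png

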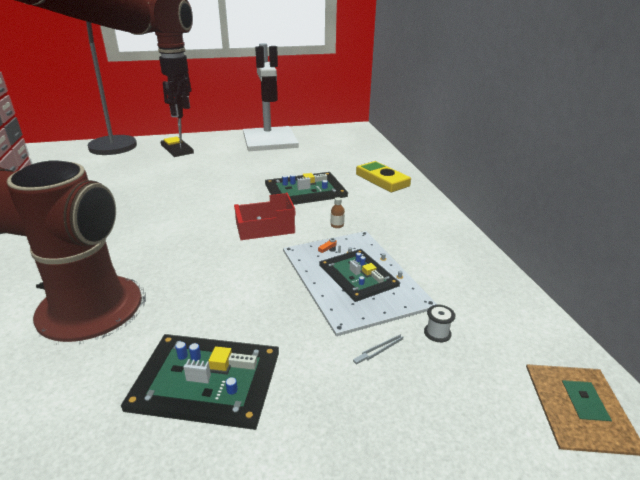

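Three pallet look-alikes show in the top view: (165,205), (487,357) and (382,198). The one at (382,198) is the smallest and lies on the plate with the pins and clamp, so it is the one meant. I'll confirm it in an enlarged crop.

```bash
python3 - <<'E'
import cv2
im=cv2.imread('pics/top0.png')[138:272,292:468]
cv2.imwrite('pics/crop0.png',cv2.resize(im,None,fx=4.5,fy=4.44,interpolation=cv2.INTER_CUBIC)[:600,:800])
E
```

```text
(no output)
```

View pics/crop0.png

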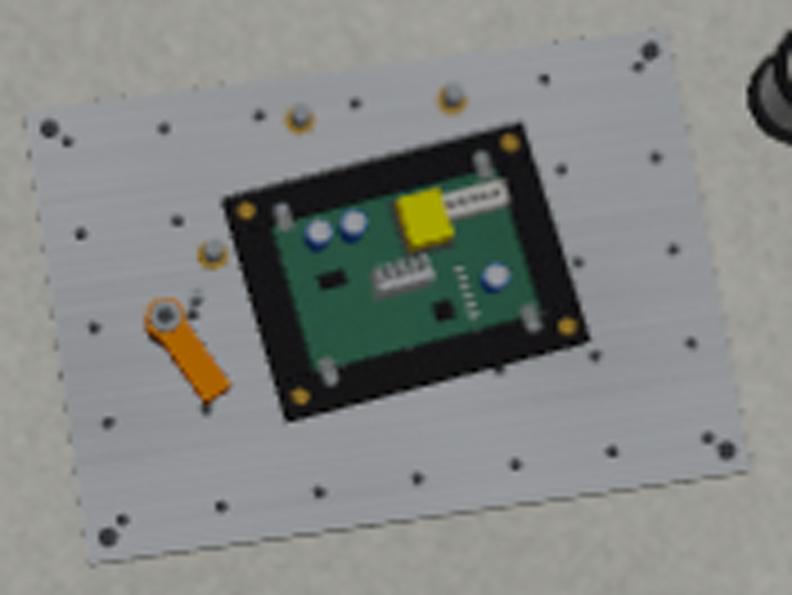

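The crop confirms the small pallet on the plate, corners at crop (223,200), (521,124), (589,341), (288,420). The pins are at (300,115), (453,94) and (212,250), and the clamp pivot is at (165,315) with its tip at about (219,392).

```bash
cat > h.py <<'E'
import numpy as np,cv2
from station import ctrl
def topray(uv,z,name='top'):
    i=ctrl.camera_info(name);R=i['R'];t=i['t']
    p=cv2.undistortPoints(np.array(uv,float).reshape(-1,1,2),i['camera_matrix'],i['distortion'])[:,0]
    d=np.c_[p,np.ones(len(p))]@R; c=-R.T@t
    z=np.broadcast_to(z,len(p))
    return c+d*((z-c[2])/d[:,2])[:,None]
def fit(model,pts):
    m=np.array(model,float)[:,:2];p=np.array(pts)[:,:2]
    a=m-m.mean(0);b=p-p.mean(0)
    th=np.arctan2((a[:,0]*b[:,1]-a[:,1]*b[:,0]).sum(),(a*b).sum())
    R=np.array([[np.cos(th),-np.sin(th)],[np.sin(th),np.cos(th)]])
    o=p.mean(0)-R@m.mean(0)
    return th,o,np.linalg.norm((m@R.T+o)-p,axis=1)
E
python3 - <<'E'
from h import *
C=lambda l:[(292+x/4.5,138+y/4.44) for x,y in l]
pl=topray(C([(25,115),(668,30),(748,472),(90,563)]),.01)
pn=topray(C([(300,115),(453,94),(212,250)]),.025)
th,o,e=fit([(.12,.17),(.12,-.17),(-.12,-.17),(-.12,.17),(.095,.03),(.095,-.05),(.03,.085)],np.r_[pl,pn])
print('plate',np.degrees(th),o,e)
pa=topray(C([(223,200),(521,124),(589,341),(288,420)]),.022)
t2,o2,e2=fit([(.06,.08),(.06,-.08),(-.06,-.08),(-.06,.08)],pa)
print('pallet',np.degrees(t2),o2,e2)
R=np.array([[np.cos(th),-np.sin(th)],[np.sin(th),np.cos(th)]])
print('pallet in plate',np.degrees(t2-th),R.T@(o2-o))
cl=topray(C([(165,315),(219,392)]),[.0415,.0365])[:,:2]
print('clamp plate',(cl-o)@R)
print('target',R@[.03,0]+o)
E
```

```text
plate 9.358621498729617 [ 0.58510762 -0.01300445] [0.00211855 0.00066612 0.00233966 0.00278652 0.00064483 0.00103213
 0.00020882]
pallet 16.434496971602513 [ 0.59351546 -0.0221521 ] [0.00098956 0.00127891 0.00119121 0.00156787]
pallet in plate 7.075875472872896 [ 0.0068084  -0.01039312]
clamp plate [[-0.00357179  0.11430698]
 [-0.04502852  0.09335958]]
target [ 0.61470832 -0.00812604]
```

jog_arm(steps=[{"delta_rot":[0,0,-7.26],"linear":[0,0,0],"grip":0.0854},{"delta_rot":[0,0,-7.26],"linear":[0,0,0],"grip":0.0854},{"delta_rot":[0,0,-7.27],"linear":[0,0,0],"grip":0.0854},{"delta_rot":[0,0,-7.27],"linear":[0,0,0],"grip":0.0854},{"delta_rot":[0,0,0],"linear":[-0.012,-0.044,0],"grip":0.0854},{"delta_rot":[0,0,0],"linear":[-0.012,-0.044,0],"grip":0.0854},{"delta_rot":[0,0,0],"linear":[-0.012,-0.044,0],"grip":0.0854},{"delta_rot":[0,0,0],"linear":[-0.012,-0.044,0],"grip":0.0854},{"delta_rot":[0,0,0],"linear":[-0.012,-0.044,0],"grip":0.0854},{"delta_rot":[0,0,0],"linear":[-0.012,-0.044,0],"grip":0.0854}])

```text
t: 1.1
tool_pos: [0.3248, 0.3378, 0.2308]
tool_rot: [0.257, -3.131, 0.001]
contact_force: [0.7, -0.2, -0.1]
opening: 0.0852
grip_force: 0.0
```

jog_arm(steps=[{"delta_rot":[0,0,0],"linear":[-0.012,-0.044,0],"grip":0.0854},{"delta_rot":[0,0,0],"linear":[-0.012,-0.044,0],"grip":0.0854},{"delta_rot":[0,0,0],"linear":[-0.012,-0.044,0],"grip":0.0854},{"delta_rot":[0,0,0],"linear":[-0.012,-0.044,0],"grip":0.0854},{"delta_rot":[0,0,0],"linear":[-0.012,-0.044,0],"grip":0.0854},{"delta_rot":[0,0,0],"linear":[-0.012,-0.044,0],"grip":0.0854},{"delta_rot":[0,0,0],"linear":[-0.012,-0.044,0],"grip":0.0854},{"delta_rot":[0,0,0],"linear":[-0.012,-0.044,0],"grip":0.0854},{"delta_rot":[0,0,0],"linear":[0,0,0],"grip":0.0854}])

```text
t: 2.0
tool_pos: [0.4776, 0.0037, 0.2308]
tool_rot: [0.246, -3.131, 0.002]
contact_force: [-0.7, 0.2, 1.5]
opening: 0.0858
grip_force: 0.0
```

```bash
cat >> h.py <<'E'
TH=np.radians(9.359);O=np.array([.58511,-.01300])
RP=np.array([[np.cos(TH),-np.sin(TH)],[np.sin(TH),np.cos(TH)]])
def st():
    o=ctrl.get_obs();p=np.array(o['tool_pos']);M=cv2.Rodrigues(np.array(o['tool_rot'],float))[0]
    print('t',round(o['t'],2),'plate xy mm',np.round(1e3*(p[:2]-O)@RP,1),'z',round(p[2]*1e3,1),'toolx deg',np.round(np.degrees(np.arctan2(M[1,0],M[0,0]))-9.36,2),'tz',np.round(M[:,2],3),'F plate',np.round(np.array(o['contact_force'])[:2]@RP,1),round(o['contact_force'][2],1),'open',round(o['opening'],4))
    return o,p,M
E
python3 - <<'E'
from h import *
st()
im,d=ctrl.get_image('wrist');cv2.imwrite('pics/w1.png',im[:,:,::-1]);np.save('w1.npy',d)
E
```

```text
t 2.0 plate xy mm [-103.4   34. ] z 230.8 toolx deg -180.36 tz [-0.001 -0.001 -1.   ] F plate [-0.6  0.3] 1.5 open 0.0858
```

View pics/w1.png

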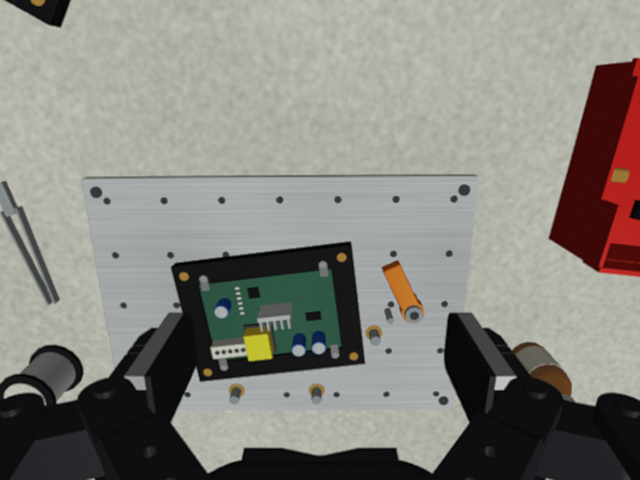

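The wrist view shows the pallet (near corners (172,265) and (351,243), far corners (364,362) and (201,381)), the pins at (237,390), (317,390) and (374,331), and the clamp still open. I'll refine the measurement with these.

```bash
cat >> h.py <<'E'
def wray(uv,z,p,M):
    i=ctrl.camera_info('wrist');T=i['T_tool_cam']
    q=cv2.undistortPoints(np.array(uv,float).reshape(-1,1,2),i['camera_matrix'],i['distortion'])[:,0]
    d=np.c_[q,np.ones(len(q))]@(M@T[:3,:3]).T; c=p+M@T[:3,3]
    z=np.broadcast_to(z,len(q))
    return c+d*((z-c[2])/d[:,2])[:,None]
PLM=[(.095,.03),(.095,-.05),(.03,.085)]
PAM=[(.06,.08),(.06,-.08),(-.06,-.08),(-.06,.08)]
def rep(pins,pal,plate,p,M):
    a=wray(pins,.025,p,M);b=wray(plate,.01,p,M);c=wray(pal,.022,p,M)
    th,o,e=fit(PLM+[(-.12,-.17),(-.12,.17)][:len(b)],np.r_[a,b]);t2,o2,e2=fit(PAM,c)
    R=np.array([[np.cos(th),-np.sin(th)],[np.sin(th),np.cos(th)]])
    print('plate',np.degrees(th),o,e*1e3);print('pallet in plate mm',np.degrees(t2-th),1e3*R.T@(o2-o),e2*1e3)
    return o,R
E
python3 - <<'E'
from h import *
o,p,M=st()
o,R=rep([(317,389),(237,389),(374,330)],[(364,362),(201,381),(172,265),(351,243)],[(83,178),(477,176)],p,M)
print((wray([(414,314),(392,264)],[.0415,.0365],p,M)[:,:2]-o)@R)
im=cv2.imread('pics/top0.png')
print('flux,spool plate',(topray([(268,195),(470,165)],0)[:,:2]-o)@R)
E
```

```text
t 2.05 plate xy mm [-103.8   36.3] z 230.7 toolx deg -180.26 tz [-0.001  0.    -1.   ] F plate [-0.1  1.4] 0.2 open 0.0853
plate 9.701311745312832 [ 0.58091346 -0.01124918] [5.60443466 6.96355134 4.78186965 7.35950413 9.18583938]
pallet in plate mm 6.888161501425606 [ 12.33441739 -10.57946221] [1.95317881 1.3358892  1.8178168  1.23714149]
[[ 0.00149944  0.11366242]
 [-0.04262639  0.09380419]]
flux,spool plate [[ 0.06244524  0.24334354]
 [ 0.06648775 -0.23720463]]
```

jog_arm(steps=[{"delta_rot":[0,0,0],"linear":[0,-0.048,0],"grip":0.0854},{"delta_rot":[0,0,0],"linear":[0,0,0.045],"grip":0.0854},{"delta_rot":[0,0,0],"linear":[0,0,0.045],"grip":0.0854},{"delta_rot":[0,0,0],"linear":[0,0,0.045],"grip":0.0854},{"delta_rot":[0,0,0],"linear":[0,0,0.045],"grip":0.0854},{"delta_rot":[0,0,0],"linear":[0,0,0.035],"grip":0.0854},{"delta_rot":[0,0,0],"linear":[0,0,0],"grip":0.0854},{"delta_rot":[0,0,0],"linear":[0,0,0],"grip":0.0854}])

```text
t: 2.85
tool_pos: [0.4841, -0.0384, 0.0165]
tool_rot: [0.258, -3.13, -0.001]
contact_force: [1.0, 0.4, 0.6]
opening: 0.0854
grip_force: 0.0
```

```bash
python3 - <<'E'
from h import *
st()
im,d=ctrl.get_image('side');cv2.imwrite('pics/s2.png',cv2.resize(im[200:350,260:460,::-1],None,fx=4,fy=4,interpolation=cv2.INTER_CUBIC))
E
```

```text
t 2.85 plate xy mm [-103.8   -8.7] z 16.5 toolx deg -179.92 tz [-0.001  0.    -1.   ] F plate [1.  0.2] 0.6 open 0.0854
```

View pics/s2.png

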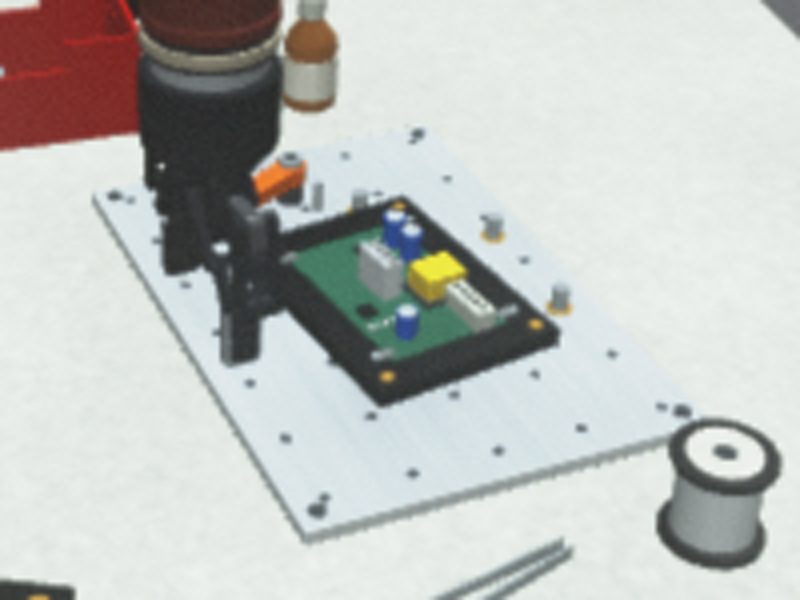

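The fingers hang clear in front of the pallet's near edge (right fingertip at about (240,362) in the crop), and nothing is touched.

jog_arm(steps=[{"delta_rot":[0,0,0],"linear":[0,0,0.005],"grip":0.0854},{"delta_rot":[0,0,0],"linear":[0,0,0.005],"grip":0.0854},{"delta_rot":[0,0,0],"linear":[0,0,0.003],"grip":0.0854},{"delta_rot":[0,0,0],"linear":[0,0,0.002],"grip":0.0854},{"delta_rot":[0,0,0],"linear":[0,0,0],"grip":0.0854}])

```text
t: 3.4
tool_pos: [0.4842, -0.0394, 0.0011]
tool_rot: [0.256, -3.131, -0.0]
contact_force: [0.1, 0.4, 0.0]
opening: 0.0855
grip_force: 0.0
```

```bash
python3 - <<'E'
from h import *
st()
im,d=ctrl.get_image('side');i=ctrl.camera_info('side')
cv2.imwrite('pics/s3.png',cv2.resize(im[230:310,290:390,::-1],None,fx=7,fy=7,interpolation=cv2.INTER_CUBIC))
for z in (.010,.014,.02):
  for yy in (-55,-66):
    w=np.r_[O+RP@[-.104+.011,yy*1e-3],z];c=i['R']@w+i['t'];u=i['camera_matrix']@(c/c[2]);print(z,yy,(u[0]-290)*7,(u[1]-230)*7)
E
```

```text
t 3.4 plate xy mm [-103.9   -9.7] z 1.1 toolx deg -180.01 tz [-0.  0. -1.] F plate [0.2 0.4] 0.0 open 0.0855
0.01 -55 238.24846980929948 455.92735366915656
0.01 -66 251.79063858357028 476.45722498558285
0.014 -55 238.42407822727097 445.83859124285175
0.014 -66 251.9960393466888 466.32396460982335
0.02 -55 238.6888581025304 430.6268987305369
0.02 -66 252.3057535871721 451.04449342749865
```

View pics/s3.png

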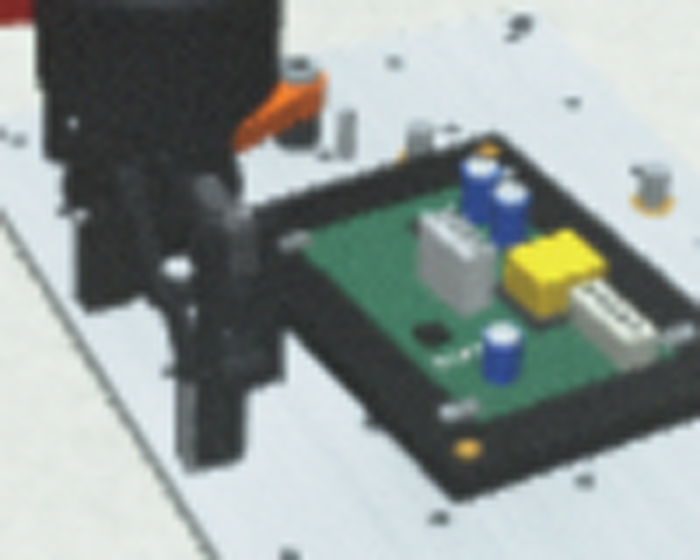

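The fingertip bottom at (243,460) matches a height of about 13 mm, level with the pallet's side. Now I push towards the far pins.

jog_arm(steps=[{"delta_rot":[0,0,0],"linear":[-0.015,0,0],"grip":0.0854},{"delta_rot":[0,0,0],"linear":[-0.008,0,0],"grip":0.0854},{"delta_rot":[0,0,0],"linear":[-0.004,0,0],"grip":0.0854},{"delta_rot":[0,0,0],"linear":[-0.004,0,0],"grip":0.0854},{"delta_rot":[0,0,0],"linear":[-0.004,0,0],"grip":0.0854},{"delta_rot":[0,0,0],"linear":[-0.004,0,0],"grip":0.0854},{"delta_rot":[0,0,0],"linear":[-0.004,0,0],"grip":0.0854},{"delta_rot":[0,0,0],"linear":[-0.004,0,0],"grip":0.0854},{"delta_rot":[0,0,0],"linear":[-0.004,0,0],"grip":0.0854}])

```text
t: 4.35
tool_pos: [0.5347, -0.031, 0.001]
tool_rot: [0.256, -3.13, -0.0]
contact_force: [-1.8, 0.3, 0.7]
opening: 0.0853
grip_force: 0.7
```

jog_arm(steps=[{"delta_rot":[0,0,0],"linear":[-0.003,0,0],"grip":0.0854},{"delta_rot":[0,0,0],"linear":[-0.002,0,0],"grip":0.0854}])

```text
t: 4.55
tool_pos: [0.5399, -0.0302, 0.0012]
tool_rot: [0.256, -3.131, 0.0]
contact_force: [-1.8, 0.9, -0.0]
opening: 0.0856
grip_force: 0.6
```

jog_arm(steps=[{"delta_rot":[0,0,0],"linear":[-0.002,0,0],"grip":0.0854},{"delta_rot":[0,0,0],"linear":[-0.002,0,0],"grip":0.0854}])

```text
t: 4.75
tool_pos: [0.5437, -0.0297, 0.0012]
tool_rot: [0.256, -3.131, 0.0]
contact_force: [-2.3, -1.4, -0.7]
opening: 0.0849
grip_force: 0.8
```

```bash
python3 -c "
from h import *
st()"
```

```text
t 4.75 plate xy mm [-43.6  -9.7] z 1.2 toolx deg -180.0 tz [-0. -0. -1.] F plate [-2.5 -1. ] -0.7 open 0.0849
```

jog_arm(steps=[{"delta_rot":[0,0,0],"linear":[0.01,0,0],"grip":0.0854},{"delta_rot":[0,0,0],"linear":[0.01,0,0],"grip":0.0854},{"delta_rot":[0,0,0],"linear":[0,0,-0.045],"grip":0.06},{"delta_rot":[0,0,0],"linear":[0,0,-0.045],"grip":0.06},{"delta_rot":[0,0,0],"linear":[0,0,-0.045],"grip":0.06},{"delta_rot":[0,0,0],"linear":[0,0,-0.045],"grip":0.06},{"delta_rot":[0,0,0],"linear":[0,-0.02,-0.045],"grip":0.06},{"delta_rot":[0,0,0],"linear":[0,0,0],"grip":0.06}])

```text
t: 5.55
tool_pos: [0.5306, -0.055, 0.2352]
tool_rot: [-0.253, 3.117, -0.009]
contact_force: [1.2, -0.4, 1.7]
opening: 0.0597
grip_force: 0.0
```

```bash
python3 - <<'E'
from h import *
o,p,M=st();print(o['q'])
im,d=ctrl.get_image('top');cv2.imwrite('pics/t4.png',cv2.resize(im[138:272,292:468,::-1],None,fx=4.5,fy=4.44,interpolation=cv2.INTER_CUBIC)[:600,:800])
E
```

```text
t 5.55 plate xy mm [-60.6 -32.6] z 235.2 toolx deg -180.09 tz [ 0.015 -0.005 -1.   ] F plate [ 1.1 -0.6] 1.7 open 0.0597
[-2.42408548e-01 -1.80937936e-01  1.82938980e+00 -7.87929057e-04
  1.47755380e+00 -1.97487141e+00]
```

View pics/t4.png

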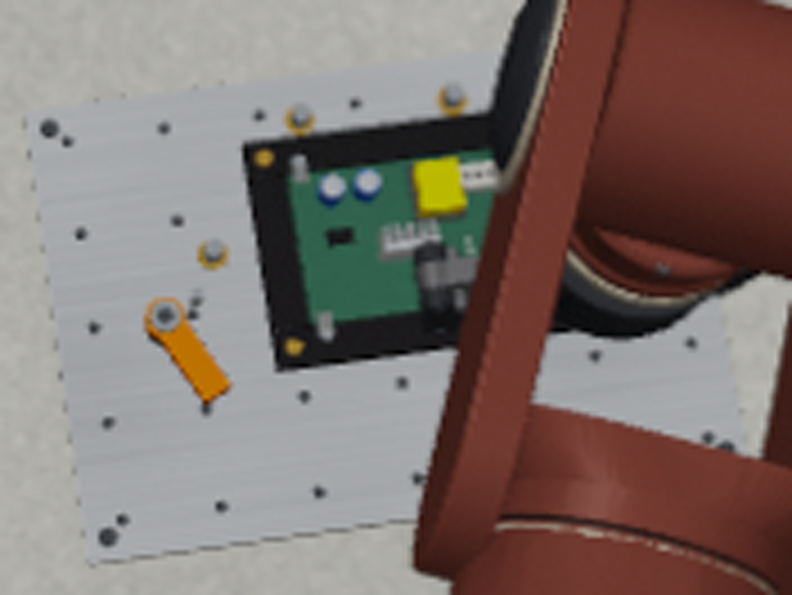

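The pallet now sits square, just short of the far pins; its left corners are at crop (243,143) and (279,370).

```bash
python3 - <<'E'
from h import *
C=lambda l:[(292+x/4.5,138+y/4.44) for x,y in l]
a=topray(C([(243,143),(279,370)]),.022)[:,:2];print(1e3*(a-O)@RP)
o,p,M=st()
E
```

```text
[[ 84.46483342  61.0127261 ]
 [-35.60153841  60.98548719]]
t 5.6 plate xy mm [-62.1 -31.3] z 231.3 toolx deg -180.08 tz [ 0.009 -0.002 -1.   ] F plate [-0.9 -0.3] -0.3 open 0.0601
```

jog_arm(steps=[{"delta_rot":[0,0,8.2],"linear":[0,-0.01,0],"grip":0.06},{"delta_rot":[0,0,8.2],"linear":[0,0,0],"grip":0.06},{"delta_rot":[0,0,8.2],"linear":[0,0,0],"grip":0.06},{"delta_rot":[0,0,8.2],"linear":[0,0,0],"grip":0.06},{"delta_rot":[0,0,8.2],"linear":[0,0,0],"grip":0.06},{"delta_rot":[0,0,8.2],"linear":[0,0,0],"grip":0.06},{"delta_rot":[0,0,8.2],"linear":[0,0,0],"grip":0.06},{"delta_rot":[0,0,8.2],"linear":[0,0,0],"grip":0.06},{"delta_rot":[0,0,8.2],"linear":[0,0,0],"grip":0.06},{"delta_rot":[0,0,8.2],"linear":[0,0,0],"grip":0.06}])

```text
t: 6.6
tool_pos: [0.5274, -0.0622, 0.2242]
tool_rot: [-1.867, -2.523, 0.002]
contact_force: [0.6, 0.6, -1.5]
opening: 0.06
grip_force: 0.0
```

jog_arm(steps=[{"delta_rot":[0,0,8.0],"linear":[0,0,0],"grip":0.06},{"delta_rot":[0,0,0],"linear":[0,0,0],"grip":0.06}])

```text
t: 6.8
tool_pos: [0.5275, -0.0622, 0.2244]
tool_rot: [-2.031, -2.394, 0.002]
contact_force: [-0.6, 0.6, 0.0]
opening: 0.06
grip_force: 0.0
```

```bash
python3 -c "
from h import *
st()"
```

```text
t 6.8 plate xy mm [-64.9 -39.2] z 224.4 toolx deg 90.01 tz [-0.003  0.001 -1.   ] F plate [-0.5  0.6] 0.0 open 0.06
```

jog_arm(steps=[{"delta_rot":[0,0,0],"linear":[-0.029,0.03,0],"grip":0.06},{"delta_rot":[0,0,0],"linear":[-0.029,0.03,0],"grip":0.06},{"delta_rot":[0,0,0],"linear":[-0.03,0.03,0],"grip":0.06},{"delta_rot":[0,0,0],"linear":[0,0,0.045],"grip":0.06},{"delta_rot":[0,0,0],"linear":[0,0,0.045],"grip":0.06},{"delta_rot":[0,0,0],"linear":[0,0,0.045],"grip":0.06},{"delta_rot":[0,0,0],"linear":[0,0,0.045],"grip":0.06},{"delta_rot":[0,0,0],"linear":[0,0,0.02],"grip":0.06},{"delta_rot":[0,0,0],"linear":[0,0,0.017],"grip":0.06},{"delta_rot":[0,0,0],"linear":[0,0,0],"grip":0.06}])

```text
t: 7.8
tool_pos: [0.6311, -0.1345, 0.0076]
tool_rot: [-2.029, -2.396, 0.001]
contact_force: [-0.3, 0.7, 0.1]
opening: 0.0603
grip_force: 0.0
```

```bash
python3 -c "
from h import *
st()"
```

```text
t 7.8 plate xy mm [  25.6 -127.3] z 7.6 toolx deg 90.11 tz [-0.002  0.001 -1.   ] F plate [-0.2  0.8] 0.1 open 0.0603
```

jog_arm(steps=[{"delta_rot":[0,0,0],"linear":[0.01,0,0],"grip":0.06},{"delta_rot":[0,0,0],"linear":[0.004,0,0],"grip":0.06},{"delta_rot":[0,0,0],"linear":[0.004,0,0],"grip":0.06},{"delta_rot":[0,0,0],"linear":[0.004,0,0],"grip":0.06},{"delta_rot":[0,0,0],"linear":[0.004,0,0],"grip":0.06},{"delta_rot":[0,0,0],"linear":[0.003,0,0],"grip":0.06},{"delta_rot":[0,0,0],"linear":[0.003,0,0],"grip":0.06}])

```text
t: 8.5
tool_pos: [0.6273, -0.1034, 0.0101]
tool_rot: [2.032, 2.394, 0.0]
contact_force: [1.0, -2.7, 3.0]
opening: 0.0602
grip_force: 1.7
```

jog_arm(steps=[{"delta_rot":[0,0,0],"linear":[0.002,0,0],"grip":0.06},{"delta_rot":[0,0,0],"linear":[0,0,0],"grip":0.06}])

```text
t: 8.7
tool_pos: [0.6267, -0.101, 0.0096]
tool_rot: [2.032, 2.395, 0.001]
contact_force: [0.7, -1.9, 0.8]
opening: 0.0602
grip_force: 1.1
```

jog_arm(steps=[{"delta_rot":[0,0,0],"linear":[0.001,0,0],"grip":0.06},{"delta_rot":[0,0,0],"linear":[0,0,0],"grip":0.06}])

```text
t: 8.9
tool_pos: [0.6264, -0.1002, 0.0094]
tool_rot: [2.033, 2.395, 0.0]
contact_force: [1.0, -3.5, 0.9]
opening: 0.06
grip_force: 1.4
```

```bash
python3 - <<'E'
from h import *
st()
im,d=ctrl.get_image('side');cv2.imwrite('pics/s5.png',cv2.resize(im[220:340,280:440,::-1],None,fx=5,fy=5,interpolation=cv2.INTER_CUBIC))
st()
E
```

```text
t 8.9 plate xy mm [ 26.5 -92.8] z 9.4 toolx deg 89.99 tz [ 0. -0. -1.] F plate [ 0.4 -3.6] 0.9 open 0.06
t 8.95 plate xy mm [ 26.5 -92.8] z 9.4 toolx deg 89.99 tz [ 0.  0. -1.] F plate [ 0.3 -2.6] 1.6 open 0.0601
```

View pics/s5.png

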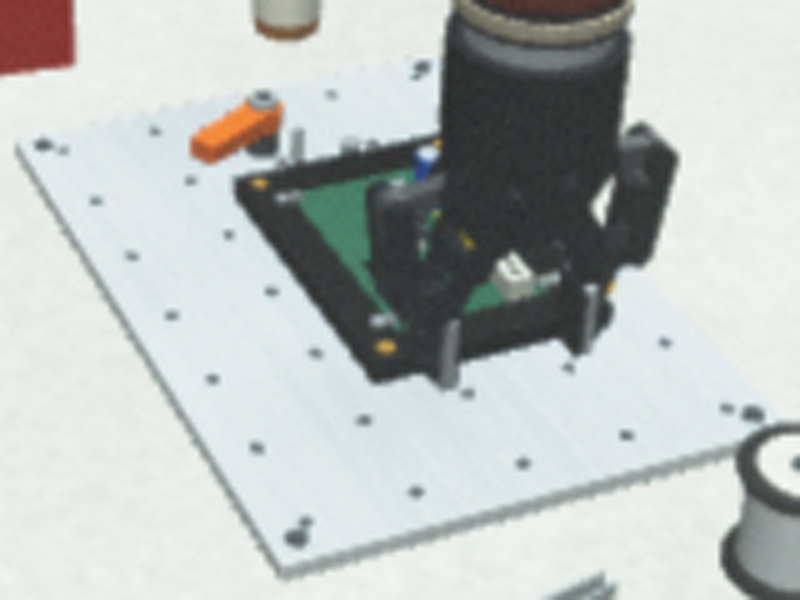

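The fingertips are beside the pallet's right edge, low and clear of the board (at (450,380) and (588,350)). I'll keep pushing towards the left pin.

jog_arm(steps=[{"delta_rot":[0,0,0],"linear":[0.001,0,0],"grip":0.06},{"delta_rot":[0,0,0],"linear":[0,0,0],"grip":0.06}])

```text
t: 9.15
tool_pos: [0.6261, -0.0994, 0.0094]
tool_rot: [2.032, 2.395, -0.0]
contact_force: [0.6, -4.7, 2.9]
opening: 0.0602
grip_force: 1.9
```

jog_arm(steps=[{"delta_rot":[0,0,0],"linear":[0.001,0,0],"grip":0.06},{"delta_rot":[0,0,0],"linear":[0,0,0],"grip":0.06}])

```text
t: 9.35
tool_pos: [0.6261, -0.0993, 0.0094]
tool_rot: [2.031, 2.394, -0.002]
contact_force: [2.4, -6.9, 1.3]
opening: 0.0603
grip_force: 3.4
```

jog_arm(steps=[{"delta_rot":[0,0,0],"linear":[0.001,0,0],"grip":0.06},{"delta_rot":[0,0,0],"linear":[0,0,0],"grip":0.06}])

```text
t: 9.55
tool_pos: [0.6261, -0.0992, 0.0094]
tool_rot: [2.03, 2.393, -0.003]
contact_force: [2.2, -9.9, 0.7]
opening: 0.0602
grip_force: 4.8
```

jog_arm(steps=[{"delta_rot":[0,0,0],"linear":[-0.01,0,0],"grip":0.06},{"delta_rot":[0,0,0],"linear":[-0.015,0,0],"grip":0.06},{"delta_rot":[0,0,0],"linear":[0,0,-0.045],"grip":0.0854},{"delta_rot":[0,0,0],"linear":[0,0,-0.045],"grip":0.0854},{"delta_rot":[0,0,0],"linear":[0,0,-0.04],"grip":0.0854},{"delta_rot":[0,0,-8.2],"linear":[0,0,0],"grip":0.0854},{"delta_rot":[0,0,-8.2],"linear":[0,0,0],"grip":0.0854},{"delta_rot":[0,0,-8.2],"linear":[0,0,0],"grip":0.0854},{"delta_rot":[0,0,-8.2],"linear":[0,0,0],"grip":0.0854},{"delta_rot":[0,0,-8.2],"linear":[0,0,0],"grip":0.0854}])

```text
t: 10.55
tool_pos: [0.6292, -0.122, 0.1384]
tool_rot: [-1.056, -2.956, -0.001]
contact_force: [-0.7, -0.7, 0.2]
opening: 0.0851
grip_force: 0.0
```

jog_arm(steps=[{"delta_rot":[0,0,-8.2],"linear":[0,0,0],"grip":0.0854},{"delta_rot":[0,0,-8.2],"linear":[0,0,0],"grip":0.0854},{"delta_rot":[0,0,-8.2],"linear":[0,0,0],"grip":0.0854},{"delta_rot":[0,0,-8.2],"linear":[0,0,0],"grip":0.0854},{"delta_rot":[0,0,-8.2],"linear":[0,0,0],"grip":0.0854},{"delta_rot":[0,0,-8.0],"linear":[0,0,0],"grip":0.0854},{"delta_rot":[0,0,0],"linear":[0.034,0.034,0],"grip":0.0854},{"delta_rot":[0,0,0],"linear":[0.034,0.034,0],"grip":0.0854},{"delta_rot":[0,0,0],"linear":[0.034,0.034,0],"grip":0.0854},{"delta_rot":[0,0,0],"linear":[0,0,0],"grip":0.0854}])

```text
t: 11.55
tool_pos: [0.5064, -0.0347, 0.1356]
tool_rot: [0.259, -3.123, -0.006]
contact_force: [-0.0, -0.1, -0.4]
opening: 0.0855
grip_force: 0.0
```

```bash
python3 -c "
from h import *
st()"
```

```text
t 11.55 plate xy mm [-81.2  -8.6] z 135.6 toolx deg -179.86 tz [-0.008  0.003 -1.   ] F plate [-0.1 -0. ] -0.4 open 0.0855
```

jog_arm(steps=[{"delta_rot":[0,0,0],"linear":[0,0,0.045],"grip":0.0854},{"delta_rot":[0,0,0],"linear":[0,0,0.045],"grip":0.0854},{"delta_rot":[0,0,0],"linear":[0,0,0.03],"grip":0.0854},{"delta_rot":[0,0,0],"linear":[0,0,0.015],"grip":0.0854},{"delta_rot":[0,0,0],"linear":[-0.008,0,0],"grip":0.0854},{"delta_rot":[0,0,0],"linear":[0,0,0],"grip":0.0854}])

```text
t: 12.15
tool_pos: [0.5228, -0.037, 0.0058]
tool_rot: [-0.256, 3.128, -0.001]
contact_force: [-1.1, -0.7, -0.3]
opening: 0.0856
grip_force: 0.0
```

```bash
python3 -c "
from h import *
st()"
```

```text
t 12.15 plate xy mm [-65.3 -13.5] z 5.8 toolx deg -180.01 tz [ 0.003 -0.    -1.   ] F plate [-1.2 -0.5] -0.3 open 0.0856
```

jog_arm(steps=[{"delta_rot":[0,0,0],"linear":[-0.005,0.003,0.001],"grip":0.0854},{"delta_rot":[0,0,0],"linear":[-0.005,0,0],"grip":0.0854},{"delta_rot":[0,0,0],"linear":[-0.004,0,0],"grip":0.0854},{"delta_rot":[0,0,0],"linear":[-0.003,0,0],"grip":0.0854},{"delta_rot":[0,0,0],"linear":[-0.002,0,0],"grip":0.0854},{"delta_rot":[0,0,0],"linear":[-0.002,0,0],"grip":0.0854},{"delta_rot":[0,0,0],"linear":[0,0,0],"grip":0.0854}])

```text
t: 12.85
tool_pos: [0.5408, -0.0301, 0.0033]
tool_rot: [0.256, -3.131, -0.0]
contact_force: [0.5, -0.9, 0.9]
opening: 0.0857
grip_force: 0.0
```

jog_arm(steps=[{"delta_rot":[0,0,0],"linear":[-0.002,0,0],"grip":0.0854},{"delta_rot":[0,0,0],"linear":[0,0,0],"grip":0.0854}])

```text
t: 13.05
tool_pos: [0.5427, -0.0298, 0.0033]
tool_rot: [-0.256, 3.131, -0.0]
contact_force: [0.9, 0.6, -0.4]
opening: 0.0857
grip_force: 0.0
```

jog_arm(steps=[{"delta_rot":[0,0,0],"linear":[-0.002,0,0],"grip":0.0854},{"delta_rot":[0,0,0],"linear":[0,0,0],"grip":0.0854}])

```text
t: 13.25
tool_pos: [0.5443, -0.0296, 0.0031]
tool_rot: [0.256, -3.13, 0.0]
contact_force: [-1.1, -1.2, 1.1]
opening: 0.0859
grip_force: 0.6
```

```bash
python3 -c "
from h import *
st()"
```

```text
t 13.25 plate xy mm [-42.9  -9.7] z 3.1 toolx deg -179.99 tz [-0.001 -0.    -1.   ] F plate [-1.2 -1. ] 1.1 open 0.0859
```

jog_arm(steps=[{"delta_rot":[0,0,0],"linear":[-0.002,0,0],"grip":0.0854},{"delta_rot":[0,0,0],"linear":[0,0,0],"grip":0.0854}])

```text
t: 13.45
tool_pos: [0.5465, -0.0292, 0.0031]
tool_rot: [0.256, -3.131, -0.0]
contact_force: [-1.9, 0.0, 0.4]
opening: 0.0852
grip_force: 0.8
```

jog_arm(steps=[{"delta_rot":[0,0,0],"linear":[-0.002,0,0],"grip":0.0854},{"delta_rot":[0,0,0],"linear":[0,0,0],"grip":0.0854}])

```text
t: 13.65
tool_pos: [0.5487, -0.0288, 0.0032]
tool_rot: [-0.256, 3.131, 0.0]
contact_force: [-0.9, -1.0, -0.3]
opening: 0.0854
grip_force: 0.6
```

jog_arm(steps=[{"delta_rot":[0,0,0],"linear":[-0.001,0,0],"grip":0.0854},{"delta_rot":[0,0,0],"linear":[0,0,0],"grip":0.0854}])

```text
t: 13.85
tool_pos: [0.5496, -0.0286, 0.0032]
tool_rot: [-0.256, 3.131, 0.0]
contact_force: [-1.9, -1.4, -0.8]
opening: 0.085
grip_force: 0.7
```

jog_arm(steps=[{"delta_rot":[0,0,0],"linear":[-0.001,0,0],"grip":0.0854},{"delta_rot":[0,0,0],"linear":[0,0,0],"grip":0.0854}])

```text
t: 14.05
tool_pos: [0.55, -0.0286, 0.0032]
tool_rot: [0.256, -3.129, -0.0]
contact_force: [-3.4, -1.9, 1.5]
opening: 0.0854
grip_force: 2.3
```

jog_arm(steps=[{"delta_rot":[0,0,0],"linear":[-0.001,0,0],"grip":0.0854},{"delta_rot":[0,0,0],"linear":[0,0,0],"grip":0.0854}])

```text
t: 14.25
tool_pos: [0.5501, -0.0285, 0.0031]
tool_rot: [0.256, -3.127, 0.0]
contact_force: [-8.0, -1.2, 5.4]
opening: 0.0854
grip_force: 4.2
```

jog_arm(steps=[{"delta_rot":[0,0,0],"linear":[-0.001,0,0],"grip":0.0854},{"delta_rot":[0,0,0],"linear":[-0.001,0,0],"grip":0.0854},{"delta_rot":[0,0,0],"linear":[0,0,0],"grip":0.0854}])

```text
t: 14.55
tool_pos: [0.5502, -0.0285, 0.003]
tool_rot: [0.256, -3.122, 0.0]
contact_force: [-14.7, -4.4, 11.6]
opening: 0.0854
grip_force: 7.9
```

```bash
python3 -c "
from h import *
st()"
```

```text
t 14.55 plate xy mm [-37.   -9.6] z 3.0 toolx deg -179.97 tz [-0.009 -0.001 -1.   ] F plate [-15.2  -2. ] 11.6 open 0.0854
```

jog_arm(steps=[{"delta_rot":[0,0,0],"linear":[0.008,0,0],"grip":0.0854},{"delta_rot":[0,0,0],"linear":[0.015,0,0],"grip":0.0854},{"delta_rot":[0,0,0],"linear":[0,0,-0.045],"grip":0.06},{"delta_rot":[0,0,0],"linear":[0,0,-0.045],"grip":0.06},{"delta_rot":[0,0,0],"linear":[0,0,-0.04],"grip":0.06},{"delta_rot":[0,0,0],"linear":[-0.029,-0.036,0],"grip":0.06},{"delta_rot":[0,0,0],"linear":[-0.029,-0.036,0],"grip":0.06},{"delta_rot":[0,0,0],"linear":[-0.029,-0.036,0],"grip":0.06},{"delta_rot":[0,0,8.2],"linear":[0,0,0],"grip":0.06},{"delta_rot":[0,0,8.2],"linear":[0,0,0],"grip":0.06}])

```text
t: 15.55
tool_pos: [0.6358, -0.1252, 0.133]
tool_rot: [0.204, 3.133, 0.001]
contact_force: [-0.3, -0.3, -0.8]
opening: 0.06
grip_force: 0.0
```

jog_arm(steps=[{"delta_rot":[0,0,8.2],"linear":[0,0,0],"grip":0.06},{"delta_rot":[0,0,8.2],"linear":[0,0,0],"grip":0.06},{"delta_rot":[0,0,8.2],"linear":[0,0,0],"grip":0.06},{"delta_rot":[0,0,8.2],"linear":[0,0,0],"grip":0.06},{"delta_rot":[0,0,8.2],"linear":[0,0,0],"grip":0.06},{"delta_rot":[0,0,8.2],"linear":[0,0,0],"grip":0.06},{"delta_rot":[0,0,8.2],"linear":[0,0,0],"grip":0.06},{"delta_rot":[0,0,8.2],"linear":[0,0,0],"grip":0.06},{"delta_rot":[0,0,8.0],"linear":[0,0,0],"grip":0.06},{"delta_rot":[0,0,0],"linear":[0,0,0],"grip":0.06}])

```text
t: 16.55
tool_pos: [0.6349, -0.124, 0.1337]
tool_rot: [2.031, 2.394, 0.002]
contact_force: [-0.0, 0.4, 0.2]
opening: 0.0602
grip_force: 0.0
```

```bash
python3 - <<'E'
from h import *
st()
im,d=ctrl.get_image('side');cv2.imwrite('pics/s6.png',im[:,:,::-1])
E
```

```text
t 16.55 plate xy mm [  31.1 -117.7] z 133.7 toolx deg 90.02 tz [ 0.002  0.    -1.   ] F plate [0.1 0.4] 0.2 open 0.0602
```

jog_arm(steps=[{"delta_rot":[0,0,0],"linear":[0,0,0.045],"grip":0.06},{"delta_rot":[0,0,0],"linear":[0,0,0.045],"grip":0.06},{"delta_rot":[0,0,0],"linear":[0,0,0.035],"grip":0.06},{"delta_rot":[0,0,0],"linear":[0.006,0,0],"grip":0.06},{"delta_rot":[0,0,0],"linear":[0.006,0,0],"grip":0.06},{"delta_rot":[0,0,0],"linear":[0.006,0,0],"grip":0.06},{"delta_rot":[0,0,0],"linear":[0.004,0,0],"grip":0.06},{"delta_rot":[0,0,0],"linear":[0.002,0,0],"grip":0.06},{"delta_rot":[0,0,0],"linear":[0,0,0],"grip":0.06}])

```text
t: 17.5
tool_pos: [0.6303, -0.1002, 0.0085]
tool_rot: [2.032, 2.396, 0.0]
contact_force: [-1.0, 0.3, -0.9]
opening: 0.0599
grip_force: 0.0
```

jog_arm(steps=[{"delta_rot":[0,0,0],"linear":[0.001,0,0],"grip":0.06},{"delta_rot":[0,0,0],"linear":[0,0,0],"grip":0.06}])

```text
t: 17.7
tool_pos: [0.6302, -0.0996, 0.0083]
tool_rot: [2.033, 2.395, 0.0]
contact_force: [-0.6, 0.3, -0.1]
opening: 0.0597
grip_force: 0.0
```

```bash
python3 -c "
from h import *
st()"
```

```text
t 17.7 plate xy mm [ 30.4 -92.7] z 8.3 toolx deg 90.0 tz [ 0. -0. -1.] F plate [-0.5  0.4] -0.1 open 0.0597
```

jog_arm(steps=[{"delta_rot":[0,0,0],"linear":[0.001,0,0],"grip":0.06},{"delta_rot":[0,0,0],"linear":[0,0,0],"grip":0.06}])

```text
t: 17.9
tool_pos: [0.63, -0.0989, 0.0084]
tool_rot: [2.033, 2.395, -0.001]
contact_force: [0.1, -0.8, -0.8]
opening: 0.0603
grip_force: 0.6
```

jog_arm(steps=[{"delta_rot":[0,0,0],"linear":[0.001,0,0],"grip":0.06},{"delta_rot":[0,0,0],"linear":[0,0,0],"grip":0.06}])

```text
t: 18.1
tool_pos: [0.63, -0.0987, 0.0084]
tool_rot: [2.032, 2.394, -0.002]
contact_force: [-0.5, -5.5, -1.3]
opening: 0.06
grip_force: 2.5
```

jog_arm(steps=[{"delta_rot":[0,0,0],"linear":[0.001,0,0],"grip":0.06},{"delta_rot":[0,0,0],"linear":[0,0,0],"grip":0.06}])

```text
t: 18.3
tool_pos: [0.63, -0.0986, 0.0085]
tool_rot: [2.031, 2.393, -0.004]
contact_force: [1.5, -7.6, -2.5]
opening: 0.0601
grip_force: 3.9
```

```bash
python3 -c "
from h import *
st()"
```

```text
t 18.3 plate xy mm [ 30.4 -91.8] z 8.5 toolx deg 90.0 tz [ 0.001 -0.004 -1.   ] F plate [ 0.2 -7.8] -2.5 open 0.0601
```

The pallet stops at the same place as before (y −91.8 against −91.9 mm), so it sits against all three pins. Now the clamp.

jog_arm(steps=[{"delta_rot":[0,0,0],"linear":[-0.008,0,0],"grip":0.06},{"delta_rot":[0,0,0],"linear":[-0.015,0,0],"grip":0.06},{"delta_rot":[0,0,0],"linear":[0,0,-0.045],"grip":0.0},{"delta_rot":[0,0,0],"linear":[0,0,-0.045],"grip":0.0},{"delta_rot":[0,0,0],"linear":[0,0,-0.04],"grip":0.0},{"delta_rot":[0,0,0],"linear":[0.041,-0.0135,0],"grip":0.0},{"delta_rot":[0,0,0],"linear":[0.041,-0.0135,0],"grip":0.0},{"delta_rot":[0,0,0],"linear":[0.041,-0.0135,0],"grip":0.0},{"delta_rot":[0,0,0],"linear":[0.041,-0.0135,0],"grip":0.0},{"delta_rot":[0,0,0],"linear":[0.041,-0.0135,0],"grip":0.0}])

```text
t: 19.3
tool_pos: [0.5328, 0.073, 0.1385]
tool_rot: [-2.034, -2.394, -0.001]
contact_force: [0.2, 0.8, -0.5]
opening: -0.0001
grip_force: 0.0
```

jog_arm(steps=[{"delta_rot":[0,0,0],"linear":[0.041,-0.0135,0],"grip":0.0},{"delta_rot":[0,0,0],"linear":[0,0,0],"grip":0.0},{"delta_rot":[0,0,0],"linear":[0,0,0],"grip":0.0}])

```text
t: 19.6
tool_pos: [0.5136, 0.1105, 0.1386]
tool_rot: [2.03, 2.397, 0.0]
contact_force: [0.7, 0.0, -0.6]
opening: 0.0001
grip_force: 0.0
```

```bash
python3 - <<'E'
from h import *
o,p,M=st()
im,d=ctrl.get_image('wrist');cv2.imwrite('pics/w7.png',im[:,:,::-1])
E
```

```text
t 19.6 plate xy mm [-50.5 133.5] z 138.6 toolx deg 90.1 tz [ 0.001 -0.    -1.   ] F plate [ 0.7 -0.1] -0.6 open 0.0001
```

View pics/w7.png

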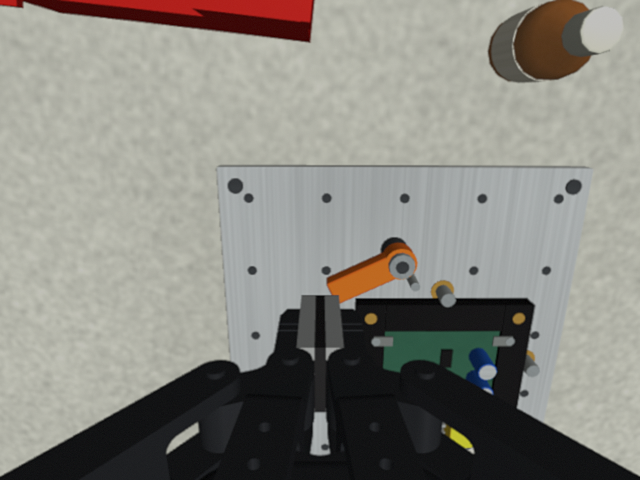

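The wrist view shows the clamp at (401,266)–(329,287), the closed fingertips at (320,296), the pallet at the left pin (445,295), and bin and bottle well clear.

```bash
python3 - <<'E'
from h import *
o,p,M=st()
w=wray([(401,265),(329,286),(301,296),(343,296),(446,297)],[.0415,.0365,p[2],p[2],.025],p,M)
print(1e3*(w[:,:2]-O)@RP)
E
```

```text
t 19.65 plate xy mm [-50.2 132.8] z 138.6 toolx deg 90.01 tz [ 0.001 -0.    -1.   ] F plate [-0.1  0. ] 0.5 open -0.0001
[[ -1.12988506 114.33698259]
 [-43.65777798  98.45101178]
 [-56.17897086 141.36001344]
 [-41.04154826 141.35935771]
 [ 32.93062147  85.25131185]]
```

jog_arm(steps=[{"delta_rot":[0,0,0],"linear":[0,0,0.045],"grip":0.0},{"delta_rot":[0,0,0],"linear":[0,0,0.045],"grip":0.0},{"delta_rot":[0,0,0],"linear":[0,0,0.019],"grip":0.0},{"delta_rot":[0,0,0],"linear":[0,0,0],"grip":0.0},{"delta_rot":[0,0,0],"linear":[-0.007,0.0035,0],"grip":0.0},{"delta_rot":[0,0,0],"linear":[-0.007,0.0035,0],"grip":0.0},{"delta_rot":[0,0,0],"linear":[-0.005,0.0025,0],"grip":0.0},{"delta_rot":[0,0,0],"linear":[-0.005,0.0025,0],"grip":0.0}])

```text
t: 20.45
tool_pos: [0.5304, 0.0881, 0.0308]
tool_rot: [2.033, 2.394, 0.002]
contact_force: [-1.7, 1.8, 2.0]
opening: 0.0001
grip_force: 1.1
```

```bash
python3 -c "
from h import *
st()"
```

```text
t 20.45 plate xy mm [-37.5 108.6] z 30.8 toolx deg 89.97 tz [ 0.002  0.001 -1.   ] F plate [-1.3  2. ] 2.0 open 0.0001
```

Contact is made with a light force. I'll carry on round the arc.

jog_arm(steps=[{"delta_rot":[0,0,0],"linear":[-0.004,0.002,0],"grip":0.0},{"delta_rot":[0,0,0],"linear":[-0.003,0.002,0],"grip":0.0},{"delta_rot":[0,0,0],"linear":[-0.003,0.003,0],"grip":0.0},{"delta_rot":[0,0,0],"linear":[-0.003,0.003,0],"grip":0.0},{"delta_rot":[0,0,0],"linear":[-0.003,0.003,0],"grip":0.0},{"delta_rot":[0,0,0],"linear":[-0.003,0.002,0],"grip":0.0},{"delta_rot":[0,0,0],"linear":[-0.002,0.001,0],"grip":0.0},{"delta_rot":[0,0,0],"linear":[0,0,0],"grip":0.0}])

```text
t: 21.25
tool_pos: [0.5494, 0.0705, 0.0299]
tool_rot: [2.032, 2.394, 0.002]
contact_force: [0.4, 2.5, 4.1]
opening: 0.0001
grip_force: 2.6
```

jog_arm(steps=[{"delta_rot":[0,0,0],"linear":[0,0.001,0],"grip":0.0},{"delta_rot":[0,0,0],"linear":[0,0,0],"grip":0.0}])

```text
t: 21.45
tool_pos: [0.5498, 0.0704, 0.0298]
tool_rot: [2.032, 2.395, 0.0]
contact_force: [-1.3, 2.3, 6.2]
opening: -0.0
grip_force: 3.1
```

```bash
python3 -c "
from h import *
st()"
```

```text
t 21.45 plate xy mm [-21.2  88. ] z 29.8 toolx deg 90.02 tz [ 0.001 -0.001 -1.   ] F plate [-1.   2.4] 6.2 open -0.0
```

jog_arm(steps=[{"delta_rot":[0,0,0],"linear":[0,0.001,-0.001],"grip":0.0},{"delta_rot":[0,0,0],"linear":[0,0,0],"grip":0.0}])

```text
t: 21.65
tool_pos: [0.55, 0.0704, 0.0299]
tool_rot: [2.033, 2.395, -0.002]
contact_force: [-1.4, 0.5, 2.9]
opening: 0.0
grip_force: 2.3
```

jog_arm(steps=[{"delta_rot":[0,0,0],"linear":[0,0.001,0],"grip":0.0},{"delta_rot":[0,0,0],"linear":[0,0,0],"grip":0.0}])

```text
t: 21.85
tool_pos: [0.551, 0.0704, 0.03]
tool_rot: [-2.033, -2.395, 0.002]
contact_force: [-2.0, -1.4, 1.9]
opening: -0.0003
grip_force: 2.1
```

jog_arm(steps=[{"delta_rot":[0,0,0],"linear":[0,0.001,0],"grip":0.0},{"delta_rot":[0,0,0],"linear":[0,0,0],"grip":0.0}])

```text
t: 22.05
tool_pos: [0.5522, 0.0707, 0.03]
tool_rot: [2.033, 2.395, -0.002]
contact_force: [-2.3, -3.4, 2.3]
opening: 0.0006
grip_force: 2.0
```

```bash
python3 -c "
from h import *
st()
im,d=ctrl.get_image('side');cv2.imwrite('pics/s8.png',cv2.resize(im[215:315,270:410,::-1],None,fx=5.5,fy=5.5,interpolation=cv2.INTER_CUBIC))"
```

```text
t 22.05 plate xy mm [-18.9  87.9] z 30.0 toolx deg 90.0 tz [-0.001 -0.001 -1.   ] F plate [-2.9 -3. ] 2.3 open 0.0006
```

View pics/s8.png

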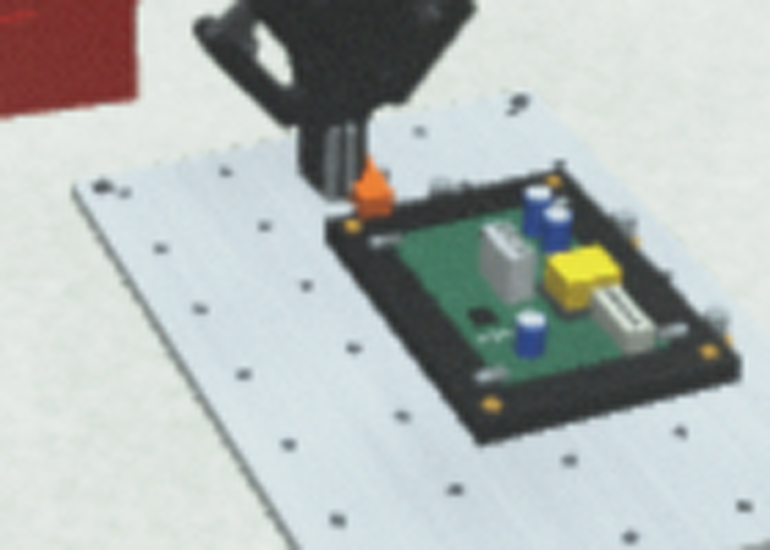

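The clamp bar's end is over the rim at (372,200), and the pallet touches the far pins at (625,225) and (718,325). I'll keep pushing to the stop.

jog_arm(steps=[{"delta_rot":[0,0,0],"linear":[0,0.001,0],"grip":0.0},{"delta_rot":[0,0,0],"linear":[0,0,0],"grip":0.0}])

```text
t: 22.3
tool_pos: [0.5533, 0.0711, 0.03]
tool_rot: [-2.033, -2.395, 0.001]
contact_force: [-2.5, -3.3, 1.3]
opening: 0.0001
grip_force: 1.7
```

jog_arm(steps=[{"delta_rot":[0,0,0],"linear":[0,0.001,0],"grip":0.0},{"delta_rot":[0,0,0],"linear":[0,0,0],"grip":0.0}])

```text
t: 22.5
tool_pos: [0.5543, 0.0715, 0.0301]
tool_rot: [-2.033, -2.395, 0.0]
contact_force: [-1.6, -1.8, 0.4]
opening: 0.0002
grip_force: 1.4
```

jog_arm(steps=[{"delta_rot":[0,0,0],"linear":[0,0.001,0],"grip":0.0},{"delta_rot":[0,0,0],"linear":[0,0,0],"grip":0.0}])

```text
t: 22.7
tool_pos: [0.5551, 0.0717, 0.0301]
tool_rot: [-2.032, -2.395, 0.001]
contact_force: [-2.3, -1.4, 0.5]
opening: 0.0001
grip_force: 1.6
```

```bash
python3 -c "
from h import *
st()"
```

```text
t 22.7 plate xy mm [-15.8  88.4] z 30.1 toolx deg 90.01 tz [-0.001  0.    -1.   ] F plate [-2.4 -1. ] 0.5 open 0.0001
```

jog_arm(steps=[{"delta_rot":[0,0,0],"linear":[0,0.001,0],"grip":0.0},{"delta_rot":[0,0,0],"linear":[0,0,0],"grip":0.0}])

```text
t: 22.9
tool_pos: [0.5553, 0.0717, 0.03]
tool_rot: [-2.031, -2.394, 0.003]
contact_force: [-5.6, -3.3, 2.7]
opening: 0.0001
grip_force: 3.4
```

jog_arm(steps=[{"delta_rot":[0,0,0],"linear":[0,0.001,0],"grip":0.0},{"delta_rot":[0,0,0],"linear":[0,0,0],"grip":0.0}])

```text
t: 23.1
tool_pos: [0.5554, 0.0716, 0.03]
tool_rot: [-2.03, -2.393, 0.006]
contact_force: [-8.7, -3.0, 5.7]
opening: 0.0001
grip_force: 5.1
```

jog_arm(steps=[{"delta_rot":[0,0,0],"linear":[0,0.001,0],"grip":0.0},{"delta_rot":[0,0,0],"linear":[0,0,0],"grip":0.0}])

```text
t: 23.3
tool_pos: [0.5555, 0.0717, 0.0299]
tool_rot: [-2.029, -2.392, 0.009]
contact_force: [-11.7, -5.3, 9.3]
opening: 0.0
grip_force: 6.8
```

```bash
python3 -c "
from h import *
st()"
```

```text
t 23.3 plate xy mm [-15.4  88.3] z 29.9 toolx deg 90.03 tz [-0.008 -0.001 -1.   ] F plate [-12.4  -3.4] 9.3 open 0.0
```

The clamp is at its stop. I'll retreat and check.

jog_arm(steps=[{"delta_rot":[0,0,0],"linear":[0,-0.006,0],"grip":0.0},{"delta_rot":[0,0,0],"linear":[0,-0.015,0],"grip":0.0},{"delta_rot":[0,0,0],"linear":[0,-0.015,-0.02],"grip":0.0},{"delta_rot":[0,0,0],"linear":[0,-0.01,-0.045],"grip":0.0},{"delta_rot":[0,0,0],"linear":[0,0,-0.045],"grip":0.0},{"delta_rot":[0,0,0],"linear":[0,0,-0.045],"grip":0.0},{"delta_rot":[0,0,0],"linear":[0.04,-0.015,0],"grip":0.0},{"delta_rot":[0,0,0],"linear":[0.04,-0.015,0],"grip":0.0},{"delta_rot":[0,0,0],"linear":[0.04,-0.015,0],"grip":0.0},{"delta_rot":[0,0,0],"linear":[0.04,-0.015,0],"grip":0.0}])

```text
t: 24.3
tool_pos: [0.4272, 0.2146, 0.186]
tool_rot: [2.033, 2.394, 0.006]
contact_force: [0.0, 0.7, -0.5]
opening: -0.0001
grip_force: 0.0
```

jog_arm(steps=[{"delta_rot":[0,0,0],"linear":[0.04,-0.015,0],"grip":0.0},{"delta_rot":[0,0,0],"linear":[0.04,-0.015,0],"grip":0.0},{"delta_rot":[0,0,0],"linear":[0,0,0],"grip":0.0}])

```text
t: 24.6
tool_pos: [0.3829, 0.2907, 0.1857]
tool_rot: [-2.024, -2.401, -0.005]
contact_force: [0.3, -0.5, 0.1]
opening: -0.0002
grip_force: 0.0
```

```bash
python3 - <<'E'
from h import *
st()
im,d=ctrl.get_image('top');cv2.imwrite('pics/t9.png',cv2.resize(im[138:272,292:468,::-1],None,fx=4.5,fy=4.44,interpolation=cv2.INTER_CUBIC)[:600,:800])
E
```

```text
t 24.6 plate xy mm [-150.1  332.6] z 185.7 toolx deg 90.38 tz [ 0.001  0.003 -1.   ] F plate [ 0.2 -0.6] 0.1 open -0.0002
```

View pics/t9.png

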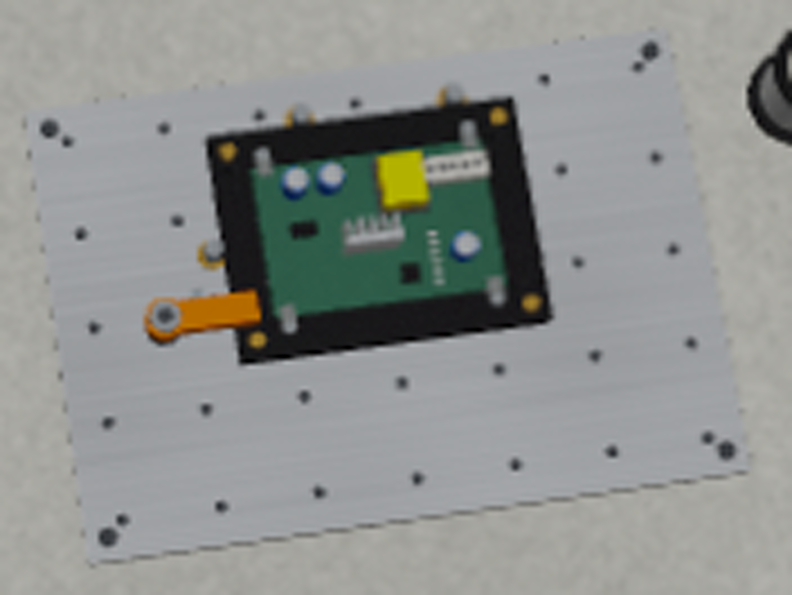

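The pallet touches all three pins, and the clamp bar lies squarely over the rim with its tip at (258,308). I'll do a last check on the numbers, then hand in.

```bash
python3 - <<'E'
from h import *
C=lambda l:[(292+x/4.5,138+y/4.44) for x,y in l]
t,o,e=fit(PAM,topray(C([(207,136),(514,97),(551,320),(240,363)]),.022))
pos=1e3*RP.T@(o-O);ang=np.degrees(t-TH);print(ang,pos,e)
if abs(ang)<1 and np.all(abs(pos-[30,0])<3): print(ctrl.finish_job())
E
```

```text
-0.2680731977054978 [30.62009818 -0.23779196] [0.00094655 0.00013832 0.00135542 0.00043866]
the job is handed in; nothing more can be done
None
```

The job is handed in: the pallet is against all three pins (measured within 1 mm and 0.3° of the seated pose) and the clamp is closed to its stop over the rim, in about 25 s of robot time.

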